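# Hold the curing lamp over the bow-tie inlay

### The arm

A 7-joint arm with a two-finger parallel gripper is mounted at the origin on the work surface; the furniture and walls round the work are solid. World frame = base frame: x ahead of the robot, y to its left, z up, the work surface at z = 0. Lengths are in m, angles in rad, forces in N, time in s.
With the tool pointing down it reaches from about 0.4 to 0.85 m from the base axis. Payload 10.4 kg.
Tool frame: the origin (TCP) lies on the centre line of the jaws, within the pads' length; the fingertips stand 11 mm ahead of it and the grasp point (between the pads) lies 8 mm behind it (manip.finger_overhang is the distance from the TCP to the fingertips, in m); z points along the fingers, y is the line along which they close (so a half turn about z gives the same grasp; the last joint's range is limited). The gripper opens to 85 mm and grips with 20 to 120 N. Pads are 22 mm wide; open, the fingers measure 114 mm over their backs; the gripper's body (76 mm by 85 mm) begins 54 mm behind the grasp point. The pads swing forward as they close: fully open they stand 13 mm farther back than shut.
Start: joints at [1.109, 0.332, -0.065, 1.46, 0.022, 1.35, -0.088], TCP at [0.266, -0.566, 0.242] pointing down, gripper open.
Joint ranges: [-2.6, 2.6], [-0.5, 2.12], [-1.47, 1.34], [0.16, 2.42], [-1.27, 4.41], [0.06, 2.06], [-2.6, 2.6]. Speed limits (rad/s): [2.22, 2.22, 2.79, 2.79, 3.14, 3.14, 3.14].

### API

Orientations are given as a unit quaternion [x, y, z, w].
In Python, from workcell import manip, imaging, workorder gives the robot as it stands.
- The arm moves only by the tool jog_arm, never from a script. Its argument "deltas" is a list of rows, each an object with "gripper": the opening, from 0 (shut) to 1 (fully open); "offset": the shift along the tool's x, y, z in m, a list of three; "rotation": the turn, a rotation vector about the tool's x, y, z in degrees, a list of three. In form: [{"gripper": gripper, "offset": [tx, ty, tz], "rotation": [ax, ay, az]}, ...]. A call has 1 to 20 rows; each row shifts and turns the commanded pose from where the row before left it, along the tool's axes as they then stand; what a row does not reach is not made up. A row lasts 1/10 s, in which the tool goes at most 50 mm and 8.59 degrees, less where a joint would pass 70% of its speed; a pose out of reach is approached as far as the arm can. A call with a gripper value outside its range is refused whole. The fingers move at their own pace and stop on an object; "newtons" is the grip in N (left out, the last holds). Time passes only in rows, so rows that do not move let the fingers close. It gives the time, the measured TCP pose, the force, the opening and the grip force at its end, in the units of the state.
- manip.get_obs(): the state, without advancing time (a new reading comes with each control period).
- imaging.camera(name): name is "scene" or "top"; returns the picture (420x560x3 uint8, blue, green, red); there is no depth.
- imaging.camera_model(name): a dict with "camera_matrix" (3x3 intrinsics, pixels), "world_to_cam" (4x4, takes a point from world to camera coordinates). Camera axes: x right, y up, looking along -z (the intrinsics and any distortion apply to the point x, -y, -z); pixel columns grow to the right and rows downward; lengths in m; the calibration is good to about 2 mm. A picture is of the moment at which its call begins. camera_model takes no time and is no camera call.
- workorder.hand_in(): hands the job in; it is judged then, once.
The state is a dict: "clock": time; "joint_pos": joint angles; "joint_velocities": joint speeds; "tau": joint torques, N m; "position": TCP position; "ee_rot": TCP orientation; "ft_force": force on the tool from outside, world axes, zero at the start; "torque": the same for the moment, N m; "grip_width": opening from 0.0 (shut) to 1.0 (fully open); "grasp_force": force on a finger pad.
Only numpy, scipy, OpenCV 4.12 (cv2) and the standard library are available. Lean on these libraries where they do the work, as an engineer would, in place of code of your own. Each camera call takes 0.05 s, during which the arm holds its last target. There are 200 camera calls.

### The job

Pull the cordless curing lamp straight up out of its charger, where two sprung catches hold it, lift it clear over the pile of sticks and hold it upright, lens down, over the bow-tie shaped inlay in the small board: centred on it, the long side of the lens in line with the long side of the bow-tie, about 15 mm above the wood. The glue is fresh, so the lamp must never touch the board; leave the board, the iron pot and the bulb-shaped handle where they are. Finish with the gripper still holding the lamp hovering there, still.

Things in the scene. Friction and masses are not known exactly. Their poses are not given: they have to be found in the camera images.
- lamp: Curing lamp, loose, about 180 g, upright in the charger: grey box-shaped body 54 (x) x 32 mm (y) with metal fins low down and a black cap, on a black foot whose underside is the lens. Origin: centre of the lens face, its lowest point; z up, x along the lens. Foot 0 to 36 mm above it, grey body 36 to 148 mm, cap to 151 mm. Grip the grey body across its 32 mm (along y) or its 54 mm.
- lens (a point): Centre of the lens face, the lamp's underside: same point and axes as the lamp's origin. The foot's underside is 48 mm (x) by 22 mm (y), the lens window in it 40 by 14 mm.
- mouth (a point): Centre of the charger's pocket mouth, in its top face, 44 mm above the bench; z up, x along the pocket. The lamp's foot is sunk 30 mm in it with 1.5 mm play on each side. Two sprung steel catches in the pocket's x ends sit in grooves of the foot: a straight upward pull of about 8 N (12 N at most) frees it in the first 10 mm, then it slides out freely.
- charger: The charger: black block 86 (x) x 62 x 38 mm, fixed on a flat grey rail, 6 mm high, behind a pile of sticks. Origin at the centre of its underside, z up. The pile is fixed and lies right across the bench between charger and board, its sticks up to 100 mm high there (130 mm farther right); there are lower sticks behind the charger too, up to 85 mm.
- inlay (a point): Centre of the bow-tie inlay on the upper face of the small board, 20 mm above the bench: x along the bow-tie's length (44 mm; it is 20 mm wide at its ends and 9 mm at its waist), z up. The inlay is dark wood flush with the face.
- board: Small pale board, 140 (x) x 70 x 20 mm, 0.6 kg, loose on the bench in front of the pile; origin at the centre of its underside. The inlay is 22 mm from its centre towards +x; the round dark plug, 16 mm across, near the other end is not the target.
- pot: Bystander: dark iron glue pot, 88 mm across, 76 mm tall, loose; origin at the centre of its underside.
- bulb_handle: Bystander: bulb-shaped wooden tool handle standing on its thick end, 51 mm across, 85 mm tall, loose; origin at the centre of its underside.

How it is judged:
By the outcome, as a careful person would: the job done as asked, in the order asked, and still so for the second after the job is handed in, while the arm keeps its last pose, push and grip.
It also fails if it takes over 42 s, if anything falls off the work surface, if the arm or the gripper's body presses on something with over 40 N, if the wrist force passes 120 N, or if a joint passes its speed limit or range.

## Working session

There is one attempt and no reset: what is moved stays moved. The work goes in short steps, Python scripts to look and compute and a tool call to move; the robot and the scene stay as the last step left them, time stands still between calls to the robot, and variables do not carry over. Pictures are saved under pics/ and viewed, at most 10 in all, crops included, and the job is handed in when it is done.

Besides the shell and the picture viewer there is one more tool, called after ">>>" in YAML: its name, and indented under it one key for each argument. jog_arm: Moves the arm, as the interface text tells. Its arguments: {"type":"object","properties":{"deltas":{"type":"array","items":{"type":"object","properties":{"gripper":{"type":"number"},"offset":{"type":"array","items":{"type":"number"}},"rotation":{"type":"array","items":{"type":"number"}}}}},"newtons":{"type":"number"}},"required":["deltas"]}

```bash
mkdir -p pics; python3 - <<'E'
from workcell import manip, imaging
import cv2, numpy as np
for n in ("scene","top"):
    cv2.imwrite(f"pics/{n}0.png",imaging.camera(n))
    m=imaging.camera_model(n); print(n,{k:np.round(v,4).tolist() if not isinstance(v,str) else v for k,v in m.items()})
print(manip.get_obs(), manip.finger_overhang)
E
```

```text
scene {'camera_matrix': [[441.483, 0.0, 274.833], [0.0, 441.483, 212.9334], [0.0, 0.0, 1.0]], 'world_to_cam': [[0.6088, -0.7933, -0.006, -0.031], [0.6088, 0.4624, 0.6446, -0.4803], [-0.5086, -0.3961, 0.7645, -0.5243], [0.0, 0.0, 0.0, 1.0]]}
top {'camera_matrix': [[445.0315, 0.0, 285.1842], [0.0, 445.0315, 212.383], [0.0, 0.0, 1.0]], 'world_to_cam': [[0.0253, -0.9995, -0.0195, 0.3186], [0.9938, 0.023, 0.1089, -0.5226], [-0.1084, -0.0222, 0.9939, -0.8312], [0.0, 0.0, 0.0, 1.0]]}
{'clock': 0.1, 'joint_pos': array([ 1.10940681,  0.33280459, -0.06467808,  1.46085323,  0.02160148,
        1.34988812, -0.08847527]), 'joint_velocities': array([ 0.00144764, -0.00164106,  0.00044353, -0.00263592,  0.00016139,
       -0.00011824,  0.00085278]), 'tau': array([ 1.59499956e-03, -6.26743841e+01,  4.93619288e-02, -3.92425919e+01,
        1.63466355e-02,  7.01123980e-03,  2.92342747e-05]), 'position': array([ 0.26537912, -0.56551209,  0.24159994]), 'ee_rot': array([ 9.76026605e-01,  2.17650340e-01, -1.68395736e-04, -6.06044657e-04]), 'ft_force': array([ 0.30126844,  0.2952913 , -0.07320695]), 'torque': array([ 0.01772202, -0.02143499, -0.04980961]), 'grasp_force': 0.0, 'grip_width': 0.9979904674779305} 0.011
```

View pics/scene0.png

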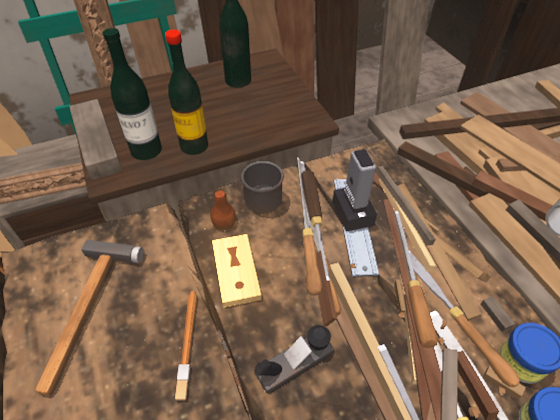

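View pics/top0.png

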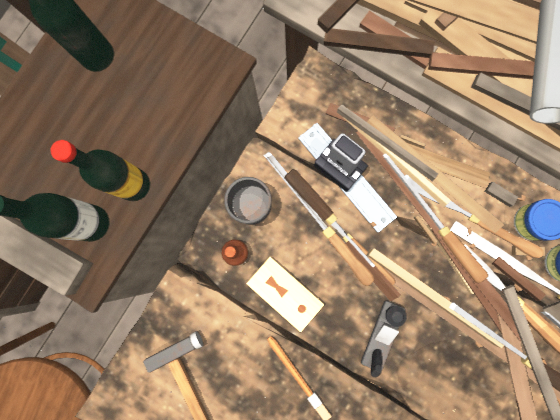

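The scene view has the lamp at (360,175), the charger at (354,205), the board at (236,270), the pot at (263,187) and the handle at (222,212). In the top view the lamp cap is at (348,148) and the inlay at (277,287). Next I'll enlarge both for corner picking.

```bash
python3 - <<'E'
import cv2, numpy as np
t=cv2.imread("pics/top0.png"); s=cv2.imread("pics/scene0.png")
r=lambda im,x,y,w,h,k: cv2.resize(im[y:y+h,x:x+w],None,fx=k,fy=k,interpolation=cv2.INTER_CUBIC)
a=r(t,290,110,100,100,4); b=r(t,240,250,100,100,4)
c=r(s,310,140,100,50,4)
cv2.imwrite("pics/crop.png",np.vstack([np.hstack([a,b]),np.hstack([c,r(s,200,230,100,50,4)])]))
E
```

```text
(no output)
```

View pics/crop.png

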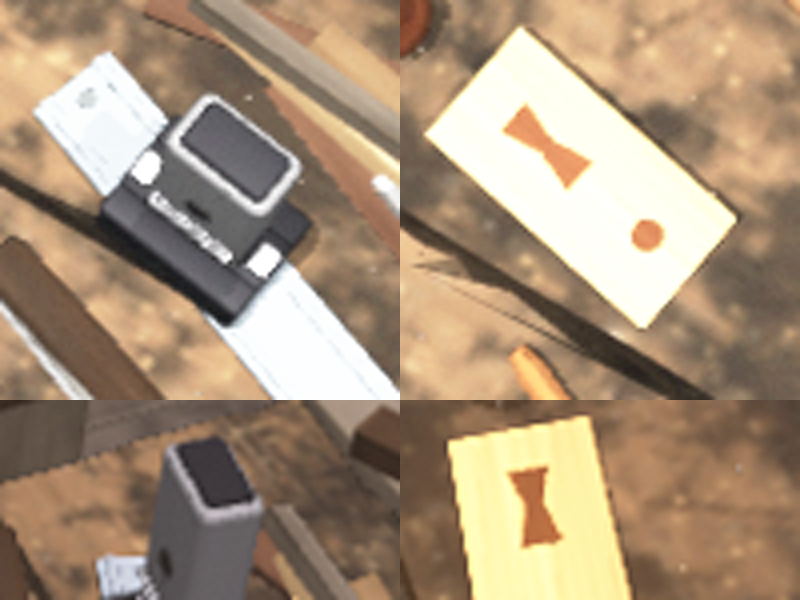

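```bash
cat > h.py <<'E'
import numpy as np
from workcell import imaging
def back(cam,uv,z):
    m=imaging.camera_model(cam);K=np.array(m["camera_matrix"]);T=np.array(m["world_to_cam"])
    d=np.linalg.inv(K)@np.c_[np.atleast_2d(uv),np.ones(len(np.atleast_2d(uv)))].T
    d=(T[:3,:3].T@(d*np.array([[1],[-1],[-1]]))).T; o=-T[:3,:3].T@T[:3,3]
    return o+d*((z-o[2])/d[:,2])[:,None]
def proj(cam,P):
    m=imaging.camera_model(cam);K=np.array(m["camera_matrix"]);T=np.array(m["world_to_cam"])
    c=np.atleast_2d(P)@T[:3,:3].T+T[:3,3]; c=c*[1,-1,-1]; p=c@K.T; return p[:,:2]/p[:,2:]
E
python3 - <<'E'
from h import *
def show(n,cam,q,off,z):
    P=back(cam,np.array(q)/4+off,z)[:,:2]; c=P.mean(0)
    L=[(np.linalg.norm(v),np.degrees(np.arctan2(v[1],v[0]))) for v in (P[1]-P[0],P[2]-P[1],P[3]-P[2],P[0]-P[3])]
    print(n,c.round(4),np.round(L,3).tolist())
show("board","top",[(122,26),(24,132),(243,327),(336,218)],[240,250],.02)
show("board22", "top",[(126,103),(102,133),(168,190),(192,162)],[240,250],.02)
show("inlayS","scene",[(150,67),(110,71),(121,148),(163,140)],[200,230],.02)
show("cap","top",[(207,91),(163,140),(259,217),(303,162)],[290,110],.163)
show("capS","scene",[(214,34),(164,44),(196,120),(261,107)],[310,140],.163)
E
```

```text
board [0.3584 0.3275] [[0.07, 138.639], [0.14, -129.589], [0.068, -39.709], [0.138, 49.797]]
board22 [0.3713 0.3441] [[0.018, 142.632], [0.042, -128.867], [0.018, -39.516], [0.043, 50.052]]
inlayS [0.3718 0.3434] [[0.019, 134.31], [0.045, -131.981], [0.02, -39.807], [0.043, 48.783]]
cap [0.6104 0.2261] [[0.028, 139.736], [0.051, -128.406], [0.03, -37.324], [0.05, 53.691]]
capS [0.6053 0.2256] [[0.025, 143.201], [0.05, -132.726], [0.031, -37.403], [0.051, 54.26]]
```

>>> jog_arm:
  deltas:
    - {"offset":[0,0,-0.02],"rotation":[0,0,-4.5],"gripper":1}
    - {"offset":[0,0,-0.02],"rotation":[0,0,-4.5],"gripper":1}
    - {"offset":[0,0,-0.02],"rotation":[0,0,-4.5],"gripper":1}
    - {"offset":[0,0,-0.02],"rotation":[0,0,-4.5],"gripper":1}
    - {"offset":[0,0,0],"rotation":[0,0,-4.5],"gripper":1}
    - {"offset":[0,0,0],"rotation":[0,0,-4.5],"gripper":1}
    - {"offset":[0,0,0],"gripper":1}

```text
schema error: expected keys gripper, offset, rotation
```

>>> jog_arm:
  deltas:
    - {"offset":[0,0,-0.02],"rotation":[0,0,-4.5],"gripper":1}
    - {"offset":[0,0,-0.02],"rotation":[0,0,-4.5],"gripper":1}
    - {"offset":[0,0,-0.02],"rotation":[0,0,-4.5],"gripper":1}
    - {"offset":[0,0,-0.02],"rotation":[0,0,-4.5],"gripper":1}
    - {"offset":[0,0,0],"rotation":[0,0,-4.5],"gripper":1}
    - {"offset":[0,0,0],"rotation":[0,0,-4.5],"gripper":1}
    - {"offset":[0,0,0],"rotation":[0,0,0],"gripper":1}

```text
clock: 0.8
position: [0.2654, -0.5657, 0.322]
ee_rot: [0.898, 0.44, 0.0, -0.0]
ft_force: [0.3, 0.4, -0.6]
grip_width: 0.998
grasp_force: 0.0
```

>>> jog_arm:
  deltas:
    - {"offset":[0.035,-0.009,0],"rotation":[0,0,0],"gripper":1}
    - {"offset":[0.035,-0.009,0],"rotation":[0,0,0],"gripper":1}
    - {"offset":[0.035,-0.009,0],"rotation":[0,0,0],"gripper":1}
    - {"offset":[0.035,-0.009,0],"rotation":[0,0,0],"gripper":1}
    - {"offset":[0.035,-0.009,0],"rotation":[0,0,0],"gripper":1}
    - {"offset":[0.035,-0.009,0],"rotation":[0,0,0],"gripper":1}
    - {"offset":[0.035,-0.009,0],"rotation":[0,0,0],"gripper":1}
    - {"offset":[0.035,-0.009,0],"rotation":[0,0,0],"gripper":1}
    - {"offset":[0.035,-0.009,0],"rotation":[0,0,0],"gripper":1}
    - {"offset":[0.035,-0.009,0],"rotation":[0,0,0],"gripper":1}
    - {"offset":[0.035,-0.009,0],"rotation":[0,0,0],"gripper":1}
    - {"offset":[0.035,-0.009,0],"rotation":[0,0,0],"gripper":1}
    - {"offset":[0.035,-0.009,0],"rotation":[0,0,0],"gripper":1}
    - {"offset":[0.035,-0.009,0],"rotation":[0,0,0],"gripper":1}
    - {"offset":[0.035,-0.009,0],"rotation":[0,0,0],"gripper":1}
    - {"offset":[0.035,-0.009,0],"rotation":[0,0,0],"gripper":1}
    - {"offset":[0.035,-0.009,0],"rotation":[0,0,0],"gripper":1}
    - {"offset":[0.035,-0.009,0],"rotation":[0,0,0],"gripper":1}
    - {"offset":[0.035,-0.009,0],"rotation":[0,0,0],"gripper":1}
    - {"offset":[0,0,0],"rotation":[0,0,0],"gripper":1}

```text
clock: 2.8
position: [0.5388, 0.0694, 0.3218]
ee_rot: [0.897, 0.441, 0.0, -0.001]
ft_force: [-0.3, 0.6, -0.2]
grip_width: 0.998
grasp_force: 0.0
```

>>> jog_arm:
  deltas:
    - {"offset":[0.033,-0.008,0],"rotation":[0,0,0],"gripper":1}
    - {"offset":[0.033,-0.008,0],"rotation":[0,0,0],"gripper":1}
    - {"offset":[0.033,-0.008,0],"rotation":[0,0,0],"gripper":1}
    - {"offset":[0.033,-0.008,0],"rotation":[0,0,0],"gripper":1}
    - {"offset":[0.034,-0.009,0],"rotation":[0,0,0],"gripper":1}
    - {"offset":[0,0,0.025],"rotation":[0,0,0],"gripper":1}
    - {"offset":[0,0,0.025],"rotation":[0,0,0],"gripper":1}
    - {"offset":[0,0,0.025],"rotation":[0,0,0],"gripper":1}
    - {"offset":[0,0,0.025],"rotation":[0,0,0],"gripper":1}
    - {"offset":[0,0,0.02],"rotation":[0,0,0],"gripper":1}
    - {"offset":[0,0,0],"rotation":[0,0,0],"gripper":1}
    - {"offset":[0,0,0],"rotation":[0,0,0],"gripper":1}

```text
clock: 4.0
position: [0.6082, 0.2201, 0.2026]
ee_rot: [0.899, 0.439, -0.0, 0.0]
ft_force: [-0.1, 0.2, 0.9]
grip_width: 0.998
grasp_force: 0.0
```

```bash
python3 - <<'E'
from workcell import imaging
import cv2, numpy as np
t=imaging.camera("top");s=imaging.camera("scene")
cv2.imwrite("pics/c2.png",np.hstack([cv2.resize(im[y:y+120,x:x+100],None,fx=4,fy=4,interpolation=cv2.INTER_CUBIC) for im,x,y in((t,300,90),(s,310,100))]))
E
```

```text
(no output)
```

View pics/c2.png

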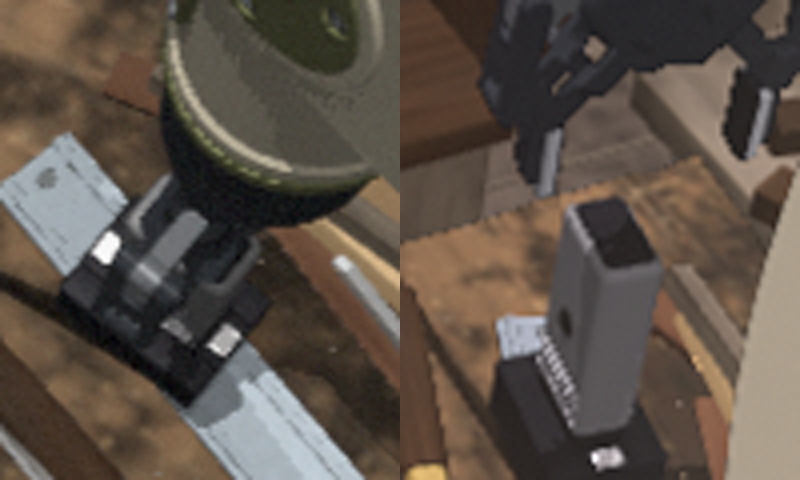

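The picture shows the open jaws around the cap: finger tips at scene px (345,148) and (397,139), cap corners at about (352,152), (365,149), (375,165), (360,167). I'll check the centring numerically.

```bash
python3 - <<'E'
from h import *
whites=back("top",np.array([(147,166),(264,260)])/4+[290,110],.045); print("whites",whites.round(4),whites.mean(0).round(4))
w2=back("top",np.array([(105,248),(224,341)])/4+[300,90],.045); print("whites2",w2.mean(0).round(4), np.degrees(np.arctan2(*(w2[0]-w2[1])[[1,0]])))
c=back("scene",(np.array([(569,207),(620,197),(660,262),(601,270)])-[400,0])/4+[310,100],.163); print("cap",c.mean(0).round(4))
f=back("scene",(np.array([(540,193),(752,157)])-[400,0])/4+[310,100],.2046); print("tips",f.round(4),f.mean(0))
# predicted outlines
for C in ([.6104,.2261],[.608,.226]):
  for a in (50,52,54):
    r=np.radians(a);R=np.array([[np.cos(r),-np.sin(r)],[np.sin(r),np.cos(r)]])
    P=np.c_[np.array([[27,16],[27,-16],[-27,-16],[-27,16]])/1e3@R.T+C,np.full(4,.162)]
    print(C,a,"top",((proj("top",P)-[290,110])*4).round(0).tolist(),"scn",((proj("scene",P)-[310,140])*4).round(0).tolist())
E
```

```text
whites [[0.6336 0.2535 0.045 ]
 [0.5886 0.1967 0.045 ]] [0.6111 0.2251 0.045 ]
whites2 [0.6103 0.2256 0.045 ] 52.417658713041426
cap [0.6075 0.2249 0.163 ]
tips [[0.5681 0.2443 0.2046]
 [0.6436 0.1833 0.2046]] [0.60586738 0.21380209 0.2046    ]
[0.6104, 0.2261] 50 top [[158.0, 140.0], [208.0, 83.0], [307.0, 166.0], [257.0, 223.0]] scn [[160.0, 37.0], [226.0, 26.0], [268.0, 106.0], [199.0, 117.0]]
[0.6104, 0.2261] 52 top [[158.0, 142.0], [206.0, 84.0], [308.0, 164.0], [260.0, 222.0]] scn [[158.0, 38.0], [223.0, 26.0], [269.0, 104.0], [202.0, 117.0]]
[0.6104, 0.2261] 54 top [[158.0, 145.0], [203.0, 85.0], [308.0, 161.0], [262.0, 222.0]] scn [[157.0, 39.0], [221.0, 26.0], [271.0, 103.0], [204.0, 118.0]]
[0.608, 0.226] 50 top [[158.0, 145.0], [209.0, 89.0], [307.0, 172.0], [257.0, 229.0]] scn [[157.0, 40.0], [223.0, 29.0], [265.0, 109.0], [197.0, 120.0]]
[0.608, 0.226] 52 top [[158.0, 148.0], [206.0, 90.0], [308.0, 170.0], [260.0, 228.0]] scn [[156.0, 41.0], [221.0, 29.0], [267.0, 107.0], [199.0, 120.0]]
[0.608, 0.226] 54 top [[158.0, 150.0], [204.0, 91.0], [308.0, 167.0], [262.0, 227.0]] scn [[154.0, 42.0], [219.0, 28.0], [268.0, 106.0], [202.0, 121.0]]
```

>>> jog_arm:
  deltas:
    - {"offset":[0.005,-0.0023,0],"rotation":[0,0,0],"gripper":1}
    - {"offset":[0,0,0.02],"rotation":[0,0,0],"gripper":1}
    - {"offset":[0,0,0.02],"rotation":[0,0,0],"gripper":1}
    - {"offset":[0,0,0.02],"rotation":[0,0,0],"gripper":1}
    - {"offset":[0,0,0.02],"rotation":[0,0,0],"gripper":1}
    - {"offset":[0,0,0.005],"rotation":[0,0,0],"gripper":1}
    - {"offset":[0,0,0],"rotation":[0,0,0],"gripper":1}
    - {"offset":[0,0,0],"rotation":[0,0,0],"gripper":1}

```text
clock: 4.9
position: [0.61, 0.2263, 0.1187]
ee_rot: [0.898, 0.439, 0.001, 0.0]
ft_force: [0.1, -0.6, 0.2]
grip_width: 1.002
grasp_force: 0.0
```

>>> jog_arm:
  deltas:
    - {"offset":[0,0,0],"rotation":[0,0,0],"gripper":0.45}
    - {"offset":[0,0,0],"rotation":[0,0,0],"gripper":0.45}
    - {"offset":[0,0,0],"rotation":[0,0,0],"gripper":0.45}
    - {"offset":[0,0,0],"rotation":[0,0,0],"gripper":0.45}
    - {"offset":[0,0,0],"rotation":[0,0,0],"gripper":0.4}
    - {"offset":[0,0,0],"rotation":[0,0,0],"gripper":0.4}
  newtons: 40

```text
clock: 5.5
position: [0.6095, 0.2257, 0.1173]
ee_rot: [0.898, 0.439, 0.0, 0.0]
ft_force: [0.5, -0.3, -0.1]
grip_width: 0.397
grasp_force: 0.0
```

>>> jog_arm:
  deltas:
    - {"offset":[0,0,0],"rotation":[0,0,0],"gripper":0.38}
    - {"offset":[0,0,0],"rotation":[0,0,0],"gripper":0.3}
    - {"offset":[0,0,0],"rotation":[0,0,0],"gripper":0.3}
    - {"offset":[0,0,0],"rotation":[0,0,0],"gripper":0.2}
    - {"offset":[0,0,0],"rotation":[0,0,0],"gripper":0.2}
    - {"offset":[0,0,0],"rotation":[0,0,0],"gripper":0.2}
  newtons: 50

```text
clock: 6.1
position: [0.6096, 0.2257, 0.1174]
ee_rot: [0.898, 0.439, 0.0, 0.0]
ft_force: [0.4, -1.4, 1.8]
grip_width: 0.368
grasp_force: 39.9
```

>>> jog_arm:
  deltas:
    - {"offset":[0,0,-0.002],"rotation":[0,0,0],"gripper":0.2}
    - {"offset":[0,0,-0.002],"rotation":[0,0,0],"gripper":0.2}
    - {"offset":[0,0,-0.002],"rotation":[0,0,0],"gripper":0.2}
    - {"offset":[0,0,-0.002],"rotation":[0,0,0],"gripper":0.2}
    - {"offset":[0,0,-0.002],"rotation":[0,0,0],"gripper":0.2}
    - {"offset":[0,0,-0.002],"rotation":[0,0,0],"gripper":0.2}
    - {"offset":[0,0,-0.002],"rotation":[0,0,0],"gripper":0.2}
    - {"offset":[0,0,0],"rotation":[0,0,0],"gripper":0.2}

```text
clock: 6.9
position: [0.6098, 0.226, 0.1322]
ee_rot: [0.898, 0.439, 0.001, 0.0]
ft_force: [-0.6, 0.0, -0.9]
grip_width: 0.37
grasp_force: 42.3
```

>>> jog_arm:
  deltas:
    - {"offset":[0,0,-0.005],"rotation":[0,0,0],"gripper":0.2}
    - {"offset":[0,0,-0.005],"rotation":[0,0,0],"gripper":0.2}
    - {"offset":[0,0,-0.005],"rotation":[0,0,0],"gripper":0.2}
    - {"offset":[0,0,-0.005],"rotation":[0,0,0],"gripper":0.2}
    - {"offset":[0,0,-0.015],"rotation":[0,0,0],"gripper":0.2}
    - {"offset":[0,0,-0.015],"rotation":[0,0,0],"gripper":0.2}
    - {"offset":[0,0,-0.015],"rotation":[0,0,0],"gripper":0.2}
    - {"offset":[0,0,-0.015],"rotation":[0,0,0],"gripper":0.2}
    - {"offset":[0,0,-0.015],"rotation":[0,0,0],"gripper":0.2}
    - {"offset":[0,0,-0.015],"rotation":[0,0,0],"gripper":0.2}
    - {"offset":[0,0,-0.015],"rotation":[0,0,0],"gripper":0.2}
    - {"offset":[0,0,-0.015],"rotation":[0,0,0],"gripper":0.2}
    - {"offset":[0,0,0],"rotation":[0,0,0],"gripper":0.2}

```text
clock: 8.2
position: [0.6101, 0.2263, 0.274]
ee_rot: [0.898, 0.439, 0.002, 0.0]
ft_force: [0.3, 0.1, -2.1]
grip_width: 0.37
grasp_force: 42.2
```

```bash
python3 - <<'E'
from workcell import imaging
import cv2, numpy as np
from h import proj
s=imaging.camera("scene")
cv2.imwrite("pics/c3.png",cv2.resize(s[50:250,300:440],None,fx=3,fy=3,interpolation=cv2.INTER_CUBIC))
r=np.radians(52.2);R=np.array([[np.cos(r),-np.sin(r)],[np.sin(r),np.cos(r)]])
from workcell import manip
p=np.array(manip.get_obs()["position"]);print(p)
z=p[2]-.1034
P=np.c_[np.array([[24,11],[24,-11],[-24,-11],[-24,11]])/1e3@R.T+p[:2],np.full(4,z)]
print(((proj("scene",P)-[300,50])*3).round())
E
```

```text
[0.60976575 0.22612952 0.27239656]
[[159. 292.]
 [193. 286.]
 [224. 338.]
 [189. 345.]]
```

View pics/c3.png

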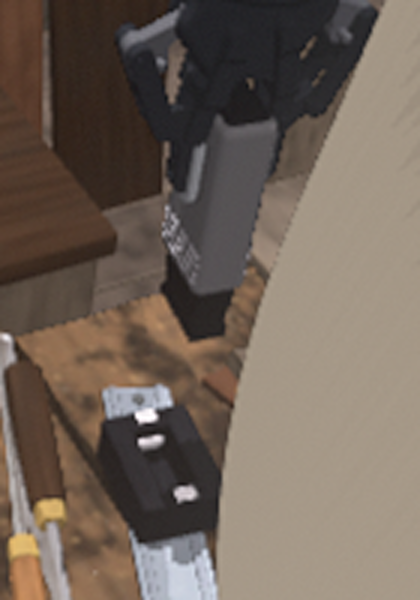

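Lamp is out and upright in the jaws (foot corner at crop (192,341), i.e. scene px (364,164), matches the prediction to within about 1 px). Now I'll cross over the pile.

>>> jog_arm:
  deltas:
    - {"offset":[-0.0015,-0.008,0],"rotation":[0,0,0],"gripper":0.2}
    - {"offset":[-0.0033,-0.0163,0],"rotation":[0,0,0],"gripper":0.2}
    - {"offset":[-0.0033,-0.0163,0],"rotation":[0,0,0],"gripper":0.2}
    - {"offset":[-0.0033,-0.0163,0],"rotation":[0,0,0],"gripper":0.2}
    - {"offset":[-0.0033,-0.0163,0],"rotation":[0,0,0],"gripper":0.2}
    - {"offset":[-0.0033,-0.0163,0],"rotation":[0,0,0],"gripper":0.2}
    - {"offset":[-0.0033,-0.0163,0],"rotation":[0,0,0],"gripper":0.2}
    - {"offset":[-0.0033,-0.0163,0],"rotation":[0,0,0],"gripper":0.2}
    - {"offset":[-0.0033,-0.0163,0],"rotation":[0,0,0],"gripper":0.2}
    - {"offset":[-0.0033,-0.0163,0],"rotation":[0,0,0],"gripper":0.2}
    - {"offset":[-0.0033,-0.0163,0],"rotation":[0,0,0],"gripper":0.2}
    - {"offset":[-0.0033,-0.0163,0],"rotation":[0,0,0],"gripper":0.2}
    - {"offset":[-0.0033,-0.0163,0],"rotation":[0,0,0],"gripper":0.2}
    - {"offset":[-0.0033,-0.0163,0],"rotation":[0,0,0],"gripper":0.2}
    - {"offset":[-0.0033,-0.0163,0],"rotation":[0,0,0],"gripper":0.2}
    - {"offset":[-0.0033,-0.0163,0],"rotation":[0,0,0],"gripper":0.2}
    - {"offset":[-0.002,-0.008,0],"rotation":[0,0,0],"gripper":0.2}
    - {"offset":[0,0,0],"rotation":[0,0,1.1],"gripper":0.2}
    - {"offset":[0,0,0],"rotation":[0,0,1.1],"gripper":0.2}
    - {"offset":[0,0,0],"rotation":[0,0,0],"gripper":0.2}

```text
clock: 10.25
position: [0.372, 0.3432, 0.2712]
ee_rot: [0.907, 0.421, -0.0, 0.0]
ft_force: [-0.1, -0.7, -2.5]
grip_width: 0.37
grasp_force: 42.1
```

```bash
python3 - <<'E'
from workcell import manip
import numpy as np
from scipy.spatial.transform import Rotation as R
o=manip.get_obs();p=np.array(o["position"]);M=R.from_quat(o["ee_rot"]).as_matrix()
print(p,"yaw",np.degrees(np.arctan2(M[1,0],M[0,0])),"z",M[:,2].round(4),o["grasp_force"],o["ft_force"])
print("lens if rigid:", (p+M[:,2]*.1034).round(4)); print("tool delta", (M.T@(np.array([.3725,.3443,.035])-(p+M[:,2]*.1034))).round(4))
E
```

```text
[0.37202438 0.34323619 0.27116599] yaw 49.7978801054872 z [-0.e+00 -2.e-04 -1.e+00] 42.14632451534271 [-0.07422969 -0.69487316 -2.4563689 ]
lens if rigid: [0.372  0.3432 0.1678]
tool delta [ 0.0012 -0.0003  0.1328]
```

>>> jog_arm:
  deltas:
    - {"offset":[0.001,0,0.014],"rotation":[0,0,0],"gripper":0.2}
    - {"offset":[0,0,0.014],"rotation":[0,0,0],"gripper":0.2}
    - {"offset":[0,0,0.014],"rotation":[0,0,0],"gripper":0.2}
    - {"offset":[0,0,0.014],"rotation":[0,0,0],"gripper":0.2}
    - {"offset":[0,0,0.014],"rotation":[0,0,0],"gripper":0.2}
    - {"offset":[0,0,0.014],"rotation":[0,0,0],"gripper":0.2}
    - {"offset":[0,0,0.014],"rotation":[0,0,0],"gripper":0.2}
    - {"offset":[0,0,0.01],"rotation":[0,0,0],"gripper":0.2}
    - {"offset":[0,0,0.005],"rotation":[0,0,0],"gripper":0.2}
    - {"offset":[0,0,0],"rotation":[0,0,0],"gripper":0.2}
    - {"offset":[0,0,0],"rotation":[0,0,0],"gripper":0.2}

```text
clock: 11.35
position: [0.372, 0.3448, 0.1587]
ee_rot: [0.907, 0.422, 0.0, -0.0]
ft_force: [0.6, 0.2, -2.0]
grip_width: 0.372
grasp_force: 42.2
```

```bash
cat > v.py <<'E'
import sys,cv2,numpy as np
from workcell import imaging,manip
from h import proj
o=manip.get_obs();p=np.array(o["position"]);print(p)
s=imaging.camera("scene"); t=imaging.camera("top")
r=np.radians(50);R=np.array([[np.cos(r),-np.sin(r)],[np.sin(r),np.cos(r)]])
q=lambda w,h,z,c:np.c_[np.array([[w,h],[w,-h],[-w,-h],[-w,h]])/1e3@R.T+c,np.full(4,z)]
print("foot",((proj("scene",q(24,11,p[2]-.1034,p[:2]))-[190,150])*5).round().tolist())
print("body low",((proj("scene",q(27,16,p[2]-.0674,p[:2]))-[190,150])*5).round().tolist())
a=cv2.resize(s[150:270,190:270],None,fx=5,fy=5,interpolation=cv2.INTER_CUBIC)
b=cv2.resize(t[220:340,235:315],None,fx=5,fy=5,interpolation=cv2.INTER_CUBIC)
print("board scene",((proj("scene",q(70,35,.02,np.array([.3584,.3275])))-[190,150])*5).round().tolist())
cv2.imwrite(sys.argv[1],np.hstack([a,b[:, :400]]))
E
python3 v.py pics/c4.png
```

```text
[0.37203107 0.3448179  0.15866774]
foot [[171.0, 429.0], [229.0, 419.0], [251.0, 523.0], [190.0, 534.0]]
body low [[146.0, 365.0], [234.0, 350.0], [259.0, 467.0], [168.0, 484.0]]
board scene [[111.0, 447.0], [288.0, 415.0], [358.0, 722.0], [162.0, 760.0]]
```

View pics/c4.png

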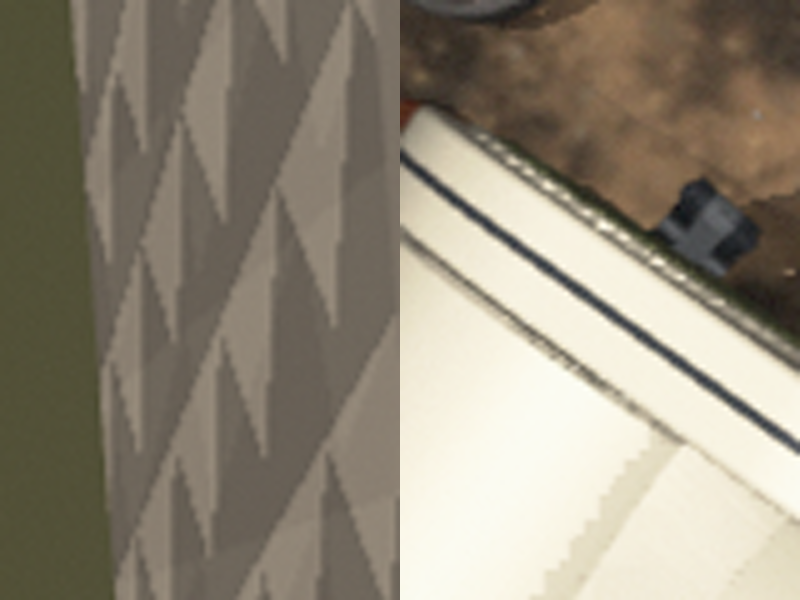

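Both views are blocked by the arm here, so the final descent relies on the TCP pose, which agreed with the camera to within about 1 mm at the grasp.

>>> jog_arm:
  deltas:
    - {"offset":[0,0,0.004],"rotation":[0,0,0],"gripper":0.2}
    - {"offset":[0,0,0.004],"rotation":[0,0,0],"gripper":0.2}
    - {"offset":[0,0,0.004],"rotation":[0,0,0],"gripper":0.2}
    - {"offset":[0,0,0.004],"rotation":[0,0,0],"gripper":0.2}
    - {"offset":[0,0,0.002],"rotation":[0,0,0],"gripper":0.2}
    - {"offset":[0,0,0.002],"rotation":[0,0,0],"gripper":0.2}
    - {"offset":[0,0,0],"rotation":[0,0,0],"gripper":0.2}
    - {"offset":[0,0,0],"rotation":[0,0,0],"gripper":0.2}
    - {"offset":[0,0,0],"rotation":[0,0,0],"gripper":0.2}
    - {"offset":[0,0,0],"rotation":[0,0,0],"gripper":0.2}

```text
clock: 12.45
position: [0.3719, 0.3446, 0.1384]
ee_rot: [0.907, 0.422, 0.0, 0.0]
ft_force: [0.7, 0.6, -2.6]
grip_width: 0.371
grasp_force: 42.2
```

```bash
python3 -c "
from workcell import manip,workorder
o=manip.get_obs();print(o['position'],abs(o['joint_velocities']).max());print(workorder.hand_in())"
```

```text
[0.37193404 0.34462532 0.138415  ] 0.0027617233913347725
the job is handed in; nothing more can be done
None
```

The job is handed in: the lamp is out of its charger and held still, lens down, about 15 mm above the bow-tie and in line with it; the arm hid the lens from both cameras, so that last position comes from the arm's own readings and not from a picture.

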